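# Unlock and switch on the battery isolator

## Task

Switch on the bench isolator whose handle ends in a T-shaped crossbar: first draw its lock bar fully back by the square knob, because it blocks the handle, then throw the handle fully over to its other end. Leave the lock bar drawn back, and do not operate the ball-handled switch beside it.

Things in the scene. Friction and masses are not known exactly. Their poses are not given: they have to be found in the camera images.
- main_switch: The isolator to switch on: grey steel box 170 (x) by 160 (y) by 60 (z) mm, screwed down. Origin: centre of its underside; x points away from the robot at yaw 0, z up; offsets below are in its axes. On top: a steel lever with black T crossbar (joint main_handle) at y -35 mm; beside it on a fixed dark rail (x -8 to 12, y -15 to 75, z 60 to 84 mm) a flat steel lock bar with a square black knob.
- lock_knob (a point): Centre of the lock bar's upright black knob, 16 x 16 mm, 32 mm tall (z 94 to 126 mm), sides along the box's x and y. It lies at x 2, y 10 mm + the lock_bar value, z 110 mm in the box's axes.
- lock_bar (a joint): Sliding lock bar, m: starts near 0 (locked), grows along the box's +y, away from the lever, to its stop at 0.045. About 2.5 N friction; stays where left. Bar x -8 to 12, z 84 to 94 mm; at 0 it spans y -50 to 25 mm, so its end lies across the lever's path, close on the lever's +x side. Past about 0.026 the lever can go by.
- main_handle (a joint): Lever, rad: 0 (off, leans 0.6 rad to the box's -x) to 1.2 (on, leans 0.6 rad to +x). Turns about the box's y through x 0, y -35, z 60 mm. Stem 20 mm wide (y), 12 thick; at its end, 80 mm from the pivot, a round crossbar 50 mm long (y), 16 in diameter. Push or grip it; 2 to 5 N; stays where left. With the bar locked it stops after about 0.06 rad.
- spare_handle (a joint): Lever, rad, of the other grey switch (same box, screwed down, no lock bar), with a black ball 32 mm in diameter instead of a crossbar; 0 leans towards the robot, 1.2 is fully over. Not to be operated. Which switch stands left and which right varies.
Mind the look-alikes: they are no part of the job. Leave any blue look-alike of the part that bears spare_handle alone.

How it is judged (in metres and radians):
On the way:
1. the lock bar is drawn back while the handle is still off (value of joint lock_bar above 0.033 m and value of joint main_handle below 0.25 rad), for 0.2 s.
At the end, for the whole second after the job is handed in: The T handle is thrown over (within 0.18 rad of its 1.2 rad end stop) and at rest, its lock bar is still drawn back (more than 30 mm of its 45 mm), and the ball-handled switch is still off (below 0.2 rad) (value of joint main_handle above 1.02 rad and value of joint lock_bar above 0.03 m and velocity of joint main_handle below 0.05 rad/s and value of joint spare_handle below 0.2 rad); the robot touches nothing.
It fails at once if the ball-handled switch is operated (its handle moves more than 0.2 rad) (value of joint spare_handle above 0.2 rad).
It also fails if it takes over 40 s, if anything falls off the work surface, if the arm or the gripper's body presses on something with over 40 N, if the wrist force passes 120 N, or if a joint passes its speed limit or range.

## Robot

A 6-joint arm with a two-finger parallel gripper is mounted at the origin on the work surface. World frame = base frame: x ahead of the robot, y to its left, z up, the work surface at z = 0. Lengths are in mm, angles in rad, forces in N, time in s.
With the tool pointing down it reaches from about 275 to 750 mm from the base axis. Payload 10.2 kg.
Tool frame: the origin (TCP) lies at the very end of the fingers, on their centre line; the grasp point (between the pads) lies 19 mm behind it; z points along the fingers, y is the direction in which the jaws open and shut (so a half turn about z gives the same grasp; the last joint's range is limited). The gripper opens to 85 mm and grips with 20 to 120 N. Pads are 22 mm wide; open, the fingers measure 114 mm over their backs; the gripper's body (76 mm by 85 mm) begins 54 mm behind the grasp point. The pads swing forward as they close: fully open they stand 13 mm farther back than shut.
Start: joints at [0.9, 0.313, 1.498, -0, 1.331, -0.223], TCP at [227.329, 473.236, 208.094] pointing down, gripper open.
Joint ranges: [-2.94, 2.94], [-0.97, 2.17], [0.19, 2.56], [-1.23, 4.37], [0.02, 3.11], [-2.88, 2.88]. Speed limits (rad/s): [2.39, 2.39, 3.01, 3.14, 3.14, 3.14].

## Interface

Orientations are given as a unit quaternion [w, x, y, z].
In Python, from rig import readout, cams, finish_job gives the robot as it stands. The module is installed in compiled form; this text tells all that it offers.
- The arm moves only by the tool carry_out, never from a script. Its argument "steps" is one flat list of numbers, 7 for each row, row after row: the shift along the tool's x, y, z in cm, then the turn, a rotation vector about the tool's x, y, z in units of 5 degrees (1.0 is 5 degrees), then the opening, from -1 (shut) to 1 (fully open), so that 0 is half open. In form: [x, y, z, ax, ay, az, hand, x, y, z, ax, ay, az, hand, ...]. A call has 1 to 20 rows; each row shifts and turns the commanded pose from where the row before left it, along the tool's axes as they then stand; what a row does not reach is not made up. A row lasts 1/12 s, in which the tool goes at most 41.7 mm and 7.16 degrees, less where a joint would pass 70% of its speed; a pose out of reach is approached as far as the arm can. A call with a gripper value outside its range is refused whole. The fingers move at their own pace and stop on an object; "grip_force" is the grip in N (left out, the last holds). Time passes only in rows, so rows that do not move let the fingers close. It gives the time, the measured TCP pose, the force and the opening at its end, in the units of the state.
- readout.sense(): the state, without advancing time (a new reading comes with each control period).
- cams.capture(name): name is "side" or "top"; returns the picture (400x640x3 uint8, red, green, blue); there is no depth.
- cams.calibration(name): a dict with "fx", "fy", "cx", "cy" (pixels), "R" (3x3) and "t" (3): a world point X has camera coordinates R X + t. Camera axes: x right, y down, z forward; pixel columns grow to the right and rows downward; lengths in mm; the calibration is good to about 2 mm. A picture is of the moment at which its call begins. calibration takes no time and is no camera call.
- finish_job(): hands the job in, once; it reports no verdict.
The state is a dict: "time_s": time; "joints": joint angles; "dq": joint speeds; "tau": joint torques, N m; "eef_pos": TCP position; "ee_rot": TCP orientation; "force": force on the tool from outside, world axes, zero at the start; "wrist_torque": the same for the moment, N m; "grip_width": opening from 0.0 (shut) to 1.0 (fully open).
Only numpy, scipy, OpenCV 4.12 (cv2) and the standard library are available. Lean on these libraries where they do the work, as an engineer would, in place of code of your own. Each camera call takes 0.05 s, during which the arm holds its last target.

## Working session

There is one attempt and no reset: what is moved stays moved. The work goes in short steps, Python scripts to look and compute and a tool call to move; the robot and the scene stay as the last step left them, time stands still between calls to the robot, and variables do not carry over. Pictures are saved under pics/ and viewed, and the job is handed in when it is done.

Besides the shell and the picture viewer there is one more tool, called after "Request:" as name(argument=value, ...), one argument or row to a line, values as JSON. carry_out: Moves the arm, as the interface text tells. Its arguments: {"type":"object","properties":{"steps":{"type":"array","items":{"type":"number"}},"grip_force":{"type":"number"}},"required":["steps"]}

```bash
mkdir -p pics
python3 - <<'E'
from rig import readout,cams
import cv2
for n in("side","top"):
    im=cams.capture(n); cv2.imwrite(f"pics/{n}0.png",im[:,:,::-1])
    c=cams.calibration(n); print(n,c)
print(readout.sense())
E
```

```text
side {'fx': 519.9157038708847, 'fy': 519.9157038708847, 'cx': 321.0988117166417, 'cy': 208.11238472985605, 'R': array([[ 0.72425065, -0.68946658,  0.00984029],
       [-0.49798067, -0.53286861, -0.68415371],
       [ 0.4769447 ,  0.49059849, -0.72927147]]), 't': array([-329.39352222,  253.96745004,  972.16125767])}
top {'fx': 399.18158019672006, 'fy': 399.18158019672006, 'cx': 311.25885912469204, 'cy': 194.26908743811023, 'R': array([[ 0.01503854, -0.99972013, -0.0182619 ],
       [-0.99532291, -0.01322434, -0.09569443],
       [ 0.09542614,  0.01961559, -0.99524323]]), 't': array([-15.0564173 , 457.05348237, 841.07524857])}
{'time_s': 0.1, 'joints': array([ 8.99628973e-01,  3.13394403e-01,  1.49835505e+00,  2.70276770e-05,
        1.33102545e+00, -2.23427300e-01]), 'dq': array([ 0.00193791, -0.00106083, -0.00232461, -0.00057742,  0.00138915,
       -0.00245423]), 'tau': array([ 1.66383845e-03, -4.12906158e+01, -2.60142410e+01, -2.46992749e-04,
        3.07306240e-03, -6.44031942e-06]), 'eef_pos': array([227.13992469, 473.03338675, 207.59442825]), 'ee_rot': array([-2.67512037e-04,  2.22007827e-01,  9.75044704e-01, -5.27289483e-04]), 'force': array([-0.10394843,  0.15416035, -0.75023289]), 'wrist_torque': array([-0.00509286, -0.0361415 ,  0.05053193]), 'grip_width': 1.0007287112819765}
```

View pics/side0.png

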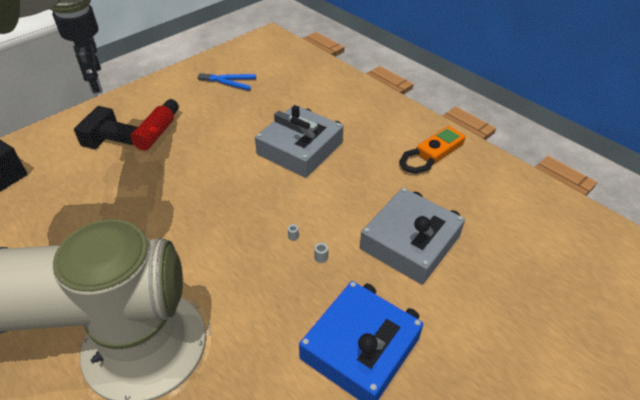

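View pics/top0.png

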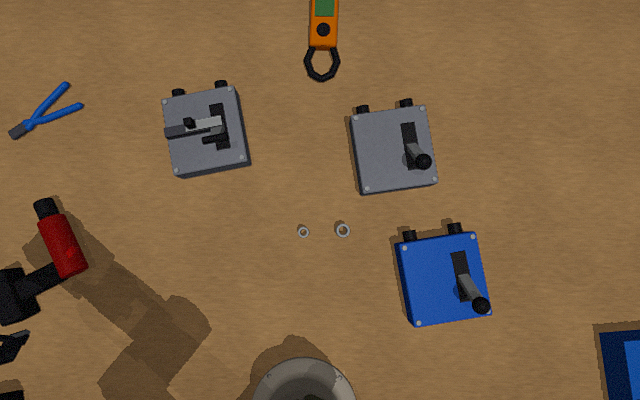

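The T-handled switch is at top-view pixel (206,131) and side-view (300,138). The ball-handled switches are at top (393,150), which is grey, and top (443,278), which is blue. I'll segment the grey box next.

```bash
cat > h.py <<'E'
import numpy as np
from rig import cams
C={n:cams.calibration(n) for n in("side","top")}
def ray(n,u,v):
    c=C[n]; R=c["R"];o=-R.T@c["t"]; d=R.T@np.array([(u-c["cx"])/c["fx"],(v-c["cy"])/c["fy"],1]); return o,d
def plane(n,u,v,z):
    o,d=ray(n,u,v); return o+d*(z-o[2])/d[2]
def proj(n,X):
    c=C[n]; p=c["R"]@np.asarray(X,float)+c["t"]; return c["cx"]+c["fx"]*p[0]/p[2], c["cy"]+c["fy"]*p[1]/p[2]
def tri(p,q):
    o,d=ray("top",*p);a,b=ray("side",*q)
    s=np.linalg.lstsq(np.c_[d,-b],a-o,rcond=None)[0]
    A=o+s[0]*d;B=a+s[1]*b
    return (A+B)/2,np.linalg.norm(A-B)
E
python3 - <<'E'
import cv2
t=cv2.imread("pics/top0.png");s=cv2.imread("pics/side0.png")
a=cv2.resize(t[70:190,145:265],None,fx=5,fy=5,interpolation=cv2.INTER_CUBIC)
b=cv2.resize(s[95:185,245:355],None,fx=6,fy=6,interpolation=cv2.INTER_CUBIC)
cv2.imwrite("pics/tz.png",a);cv2.imwrite("pics/sz.png",b)
E
```

```text
(no output)
```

View pics/tz.png

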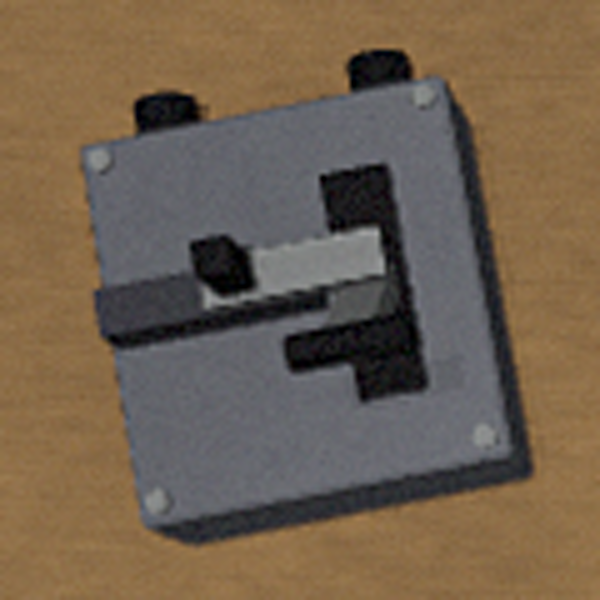

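View pics/sz.png

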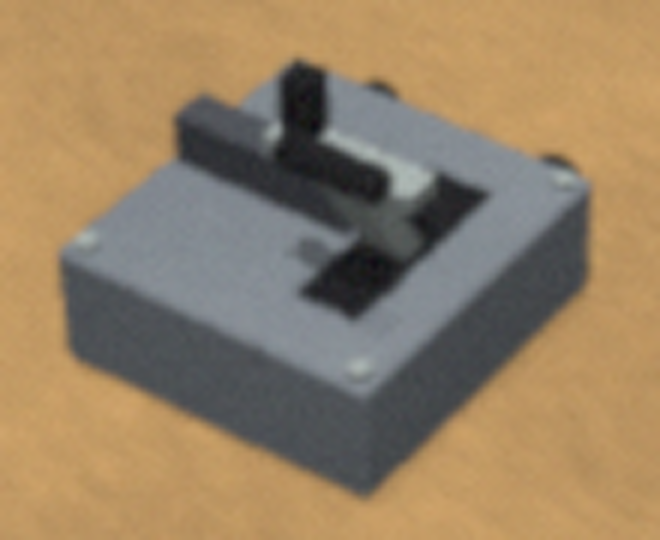

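Top zoom: the screws are at zoom pixels (98,160), (426,95), (484,435) and (157,500), and the knob top is near (212,245). Next is the pose from these.

Run:
```python
from h import *
T=[((a+.5)/5-.5+145,(b+.5)/5-.5+70) for a,b in[(98,160),(426,95),(484,435),(157,500)]]
S=[((a+.5)/6-.5+245,(b+.5)/6-.5+95) for a,b in[(88,240),(564,180),(360,368)]]
P=np.array([plane("top",*p,61) for p in T]);print(P.round(1))
Q=np.array([plane("side",*p,61) for p in S]);print(Q.round(1), "order: left-near?,far-right,near-right")
print("tri FR", tri(T[1],S[1]), tri(T[2],S[2]), tri(T[3],S[0]))
FL,FR,NR,NL=P
ex=(FL-NL+FR-NR);ey=(FL-FR+NL-NR)
print("c",P.mean(0),np.arctan2(ex[1],ex[0]),np.arctan2(-ey[0],ey[1]),np.linalg.norm(ex)/2,np.linalg.norm(ey)/2)
c=P.mean(0);y=(np.arctan2(ex[1],ex[0])+np.arctan2(-ey[0],ey[1]))/2
R=np.array([[np.cos(y),-np.sin(y),0],[np.sin(y),np.cos(y),0],[0,0,1]])
for X in [(2,10,126),(2,10,110),(-80*np.sin(.6),-35,60+80*np.cos(.6)),(80*np.sin(.6),-35,60+80*np.cos(.6))]:
    W=R@np.array(X)+[c[0],c[1],0]; print(X,W.round(1),"top zoom",(np.array(proj("top",W))-[145,70])*5,"side",(np.array(proj("side",W))-[245,95])*6)
# knob tri
```

```text
[[647.1 306.1  61. ]
 [676.7 167.1  61. ]
 [530.5 137.7  61. ]
 [501.5 273.9  61. ]]
[[501.8 274.9  61. ]
 [676.1 168.3  61. ]
 [530.4 137.8  61. ]] order: left-near?,far-right,near-right
tri FR (array([675.97832611, 167.3712941 ,  61.65479733]), np.float64(1.2252610247349183)) (array([530.51121317, 137.80940256,  60.91903132]), np.float64(0.13866203558623222)) (array([501.16108145, 273.64724585,  62.04240118]), np.float64(0.3633034055726898))
c [588.94819867 221.22200951  61.        ] 0.20802290772003218 0.21028140686007954 149.10826213132242 140.6496025041227
(2, 10, 126) [588.8 231.4 126. ] top zoom [214.69203984 250.80680492] side [306.69249155  69.83146125]
(2, 10, 110) [588.8 231.4 110. ] top zoom [227.82031334 262.11068217] side [307.67043431 101.90108559]
(np.float64(-45.17139787160283), -35, np.float64(126.02684919277426)) [552.  177.6 126. ] top zoom [348.71293861 345.1551248 ] side [327.82624525 167.16905583]
(np.float64(45.17139787160283), -35, np.float64(126.02684919277426)) [640.4 196.4 126. ] top zoom [309.60412013 122.73227743] side [457.25507724  56.25206052]
```

Box centre is (589,221) and yaw is 0.209, and the two views agree to about 1 mm. The projected knob and crossbar also land where they appear. I'll turn the tool onto the box axes and move above the knob.

Request:
carry_out(
  steps=[0,0,0,0,0,-1.25,1,0,0,0,0,0,-1.25,1,0,0,0,0,0,-1.25,1,0,0,0,0,0,-1.25,1,0,0,0,0,0,-1.25,1,0,0,0,0,0,-1.28,1,-2.5,-2.6,0,0,0,0,1,-2.5,-2.6,0,0,0,0,1,-2.5,-2.6,0,0,0,0,1,-2.5,-2.6,0,0,0,0,1,-2.5,-2.6,0,0,0,0,1,-2.5,-2.6,0,0,0,0,1,-2.5,-2.6,0,0,0,0,1,-2.5,-2.6,0,0,0,0,1,-2.5,-2.6,0,0,0,0,1,-2.5,-2.6,0,0,0,0,1,-2.5,-2.6,0,0,0,0,1,-2.5,-2.6,0,0,0,0,1,0,0,0,0,0,0,1,0,0,0,0,0,0,1],
)

```text
time_s: 1.77
eef_pos: [586.3, 229.1, 206.9]
ee_rot: [-0.001, -0.103, 0.995, -0.0]
force: [-0.7, 0.6, -0.5]
grip_width: 1.0
```

```bash
cat >> h.py <<'E'
from rig import readout
from scipy.spatial.transform import Rotation as Ro
c0=np.array([589,221.3,0]);yaw=.209
B=Ro.from_euler('z',yaw)
def st():
    s=readout.sense();q=s["ee_rot"];r=Ro.from_quat([q[1],q[2],q[3],q[0]])
    M=B.inv()*r
    print("t",s["time_s"],"box-frame TCP",B.inv().apply(s["eef_pos"]-c0).round(1),"grip",round(s["grip_width"],3),"F",s["force"].round(1));print(M.as_matrix().round(3)); return s
E
python3 -c "
from h import *
print(st()['joints'])"
```

```text
t 1.7667 box-frame TCP [ -1.    8.2 206.9] grip 1.0 F [-0.7  0.6 -0.5]
[[-1.     0.002 -0.002]
 [ 0.002  1.     0.   ]
 [ 0.002  0.    -1.   ]]
[ 1.86705278e-01  5.51453448e-01  1.14814604e+00  1.00052066e-04
  1.44375085e+00 -1.59102028e+00]
```

Request:
carry_out(
  steps=[-0.3,0.2,1.5,0,0,0,1,0,0,2.5,0,0,0,1,0,0,2.5,0,0,0,1,0,0,2.0,0,0,0,1,0,0,1.2,0,0,0,1,0,0,1.0,0,0,0,1,0,0,0,0,0,0,1],
  grip_force=30,
)

```text
time_s: 2.35
eef_pos: [587.1, 233.3, 99.7]
ee_rot: [-0.001, -0.105, 0.994, -0.0]
force: [-0.8, 0.6, -0.3]
grip_width: 1.001
```

```bash
python3 -c "
from h import *
import cv2
st()
t=cams.capture('top')[:,:,::-1];s=cams.capture('side')[:,:,::-1]
cv2.imwrite('pics/c1.png',np.hstack([cv2.resize(t[70:190,145:265],(400,400)),cv2.resize(s[75:185,245:355],(400,400))]))"
```

```text
t 2.35 box-frame TCP [ 0.6 12.2 99.7] grip 1.001 F [-0.8  0.6 -0.3]
[[-1.    -0.001 -0.003]
 [-0.001  1.     0.   ]
 [ 0.003  0.    -1.   ]]
```

View pics/c1.png

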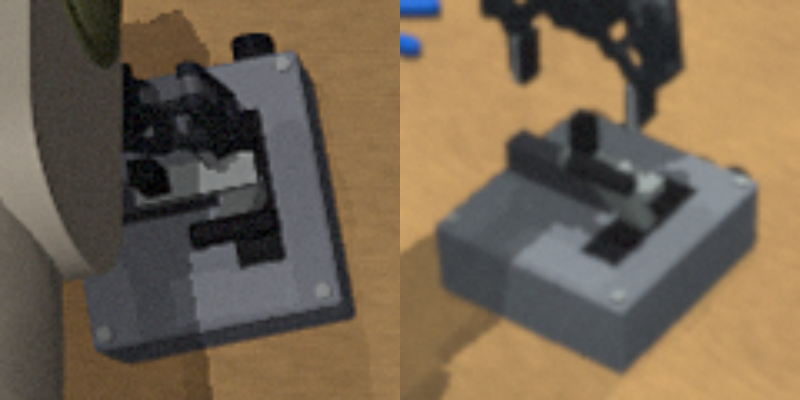

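```bash
python3 -c "
from h import *
import cv2
t=cams.capture('top')[:,:,::-1].copy();s=cams.capture('side')[:,:,::-1].copy()
sn=st()
for n,im in(('top',t),('side',s)):
  for dz in (0,13,50):
    u,v=proj(n,sn['eef_pos']+np.array([0,0,dz])); print(n,dz,u,v); 
    cv2.circle(im,(round(u),round(v)),1,(0,255,0),-1)
  for yy in(-42,42):
    u,v=proj(n,sn['eef_pos']+B.apply([0,yy,13]));cv2.circle(im,(round(u),round(v)),1,(0,0,255),-1)
cv2.imwrite('pics/t2.png',cv2.resize(t[50:200,120:320],None,fx=4,fy=4));cv2.imwrite('pics/s2.png',cv2.resize(s[0:190,220:380],None,fx=4,fy=3.1 and 4)[:600] if 0 else cv2.resize(s[40:190,220:380],None,fx=4,fy=4))"
```

```text
t 2.55 box-frame TCP [  2.2  11.7 102.5] grip 0.999 F [-0.8 -0.3  0.5]
[[-1.    -0.     0.002]
 [-0.     1.    -0.   ]
 [-0.002 -0.    -1.   ]]
top 0 190.8706554464776 123.48680140382136
top 13 188.77074962580213 121.69187818338423
top 50 182.39757477456794 116.24431981397788
side 0 295.8476591124009 114.15098959617306
side 13 295.7129228174786 109.85297101384924
side 50 295.31831092098946 97.2650542621255
```

View pics/t2.png

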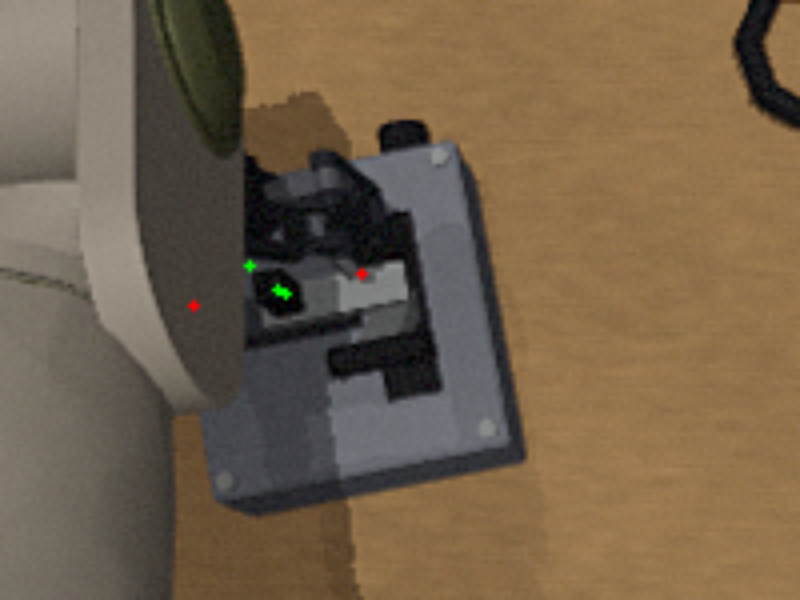

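View pics/s2.png

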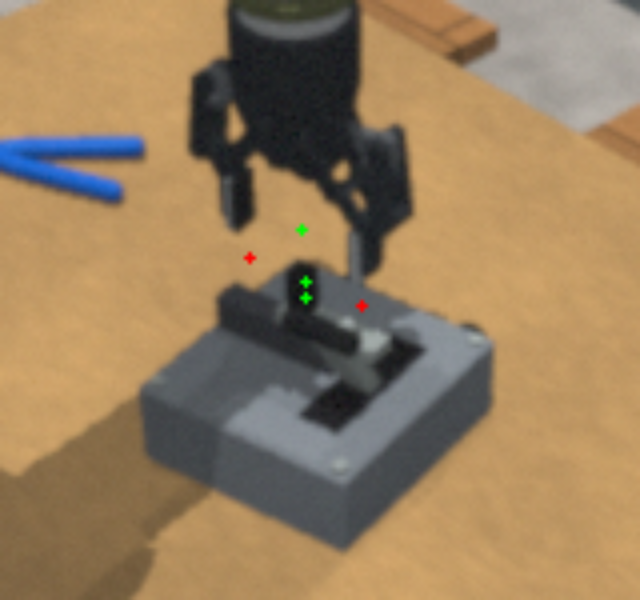

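```bash
python3 -c "
from h import *
import cv2
s=cv2.imread('pics/side0.png');t=cv2.imread('pics/top0.png')
p=np.array([227.2,473.1,207.8]);yd=np.array([np.cos(1.123),np.sin(1.123),0])
for n,im in(('side',s),('top',t)):
 for k,z in((0,0),(42,13),(-42,13)):
  u,v=proj(n,p+k*yd+[0,0,z]);print(n,k,u,v);cv2.circle(im,(round(u),round(v)),1,(0,0,255),-1)
cv2.imwrite('pics/s3.png',np.hstack([cv2.resize(s[0:150,40:140],(400,600)),cv2.resize(t[270:400,0:87],(400,600))]))
st()"
```

```text
side 0 102.13825945827998 94.62522054642409
side 42 99.79119000609637 79.52162202542726
side -42 101.02485317375812 100.3216106123888
top 0 18.18326343791557 317.1481172303734
top 42 -9.551277653590603 307.0126551666924
top -42 34.166952859300295 330.7256739460109
t 2.55 box-frame TCP [  2.2  11.7 102.5] grip 0.999 F [-0.8 -0.3  0.5]
[[-1.    -0.     0.002]
 [-0.     1.    -0.   ]
 [-0.002 -0.    -1.   ]]
```

View pics/s3.png

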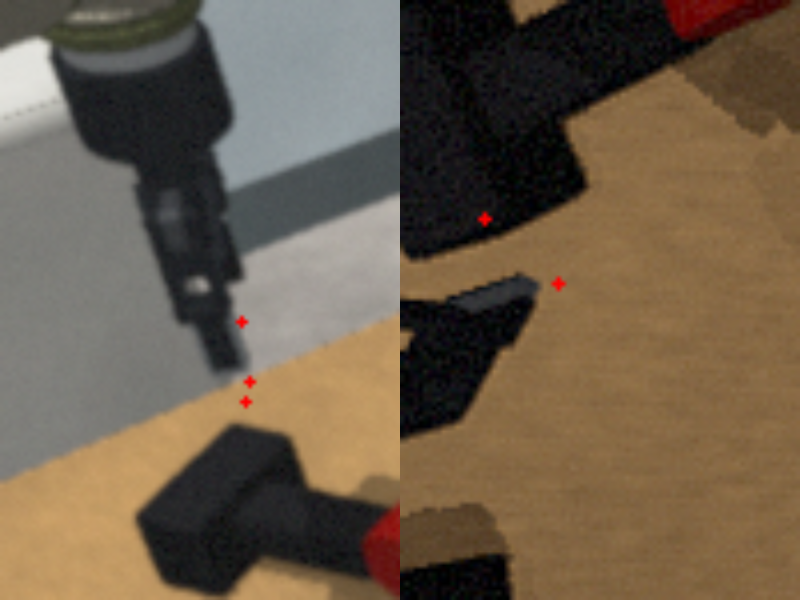

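The open fingertips appear about 20 mm higher than TCP+13 mm implies. I'll close partway, staying clear of the 16 mm knob, and check before gripping.

Request:
carry_out(
  steps=[0,0,0,0,0,0,-0.2,0,0,0,0,0,0,-0.2,0,0,0,0,0,0,-0.2,0,0,0,0,0,0,-0.2,0,0,0,0,0,0,-0.2],
  grip_force=30,
)

```text
time_s: 2.97
eef_pos: [588.2, 233.0, 101.2]
ee_rot: [0.0, -0.104, 0.995, 0.0]
force: [0.9, -0.7, 0.3]
grip_width: 0.397
```

```bash
cat > look.py <<'E'
from h import *
import cv2,sys
t=cams.capture('top')[:,:,::-1].copy();s=cams.capture('side')[:,:,::-1].copy()
sn=st()
for n,im in(('top',t),('side',s)):
    u,v=proj(n,sn['eef_pos']); cv2.circle(im,(round(u),round(v)),1,(0,255,0),-1)
cv2.imwrite('pics/%s.png'%sys.argv[1],np.hstack([cv2.resize(t[50:200,150:250],(400,600)),cv2.resize(s[50:200,250:350],(400,600))]))
E
python3 look.py l1
```

```text
t 3.0667 box-frame TCP [  1.6  11.6 101.1] grip 0.402 F [ 0.5 -0.   0.3]
[[-1. -0.  0.]
 [-0.  1.  0.]
 [-0.  0. -1.]]
```

View pics/l1.png

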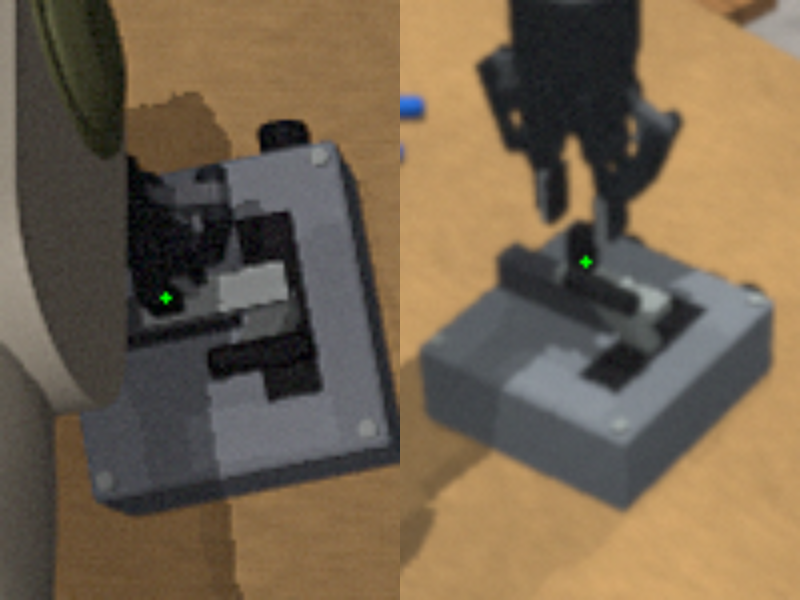

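Request:
carry_out(
  steps=[0,0,0.3,0,0,0,-0.2,0,0,0.3,0,0,0,-0.2,0,0,0.2,0,0,0,-0.2,0,0,0,0,0,0,-0.2,0,0,0,0,0,0,-0.2],
)

```text
time_s: 3.48
eef_pos: [588.0, 232.9, 92.8]
ee_rot: [-0.0, -0.104, 0.995, -0.0]
force: [-0.1, -0.7, -1.0]
grip_width: 0.398
```

```bash
python3 look.py l2
```

```text
t 3.5833 box-frame TCP [ 1.6 11.6 93.2] grip 0.402 F [-0.4 -1.   0.3]
[[-1. -0.  0.]
 [-0.  1. -0.]
 [-0. -0. -1.]]
```

View pics/l2.png

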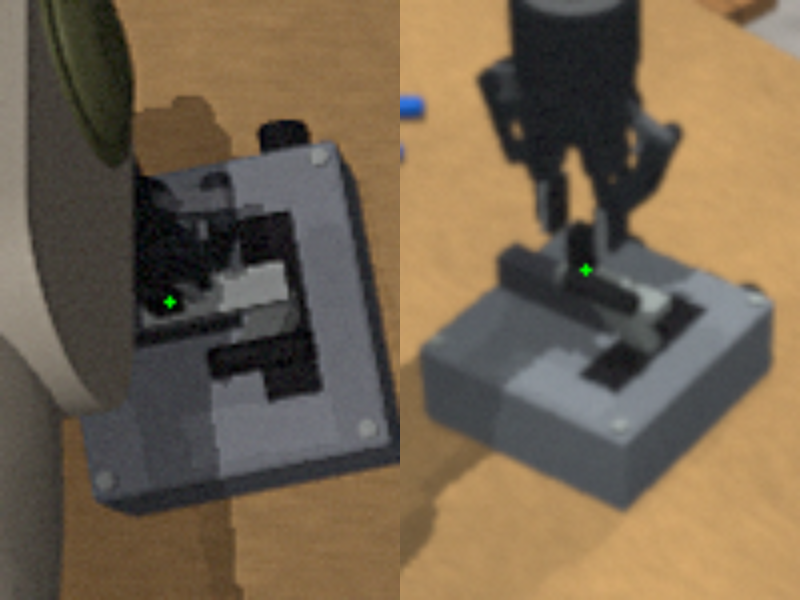

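The fingers straddle the knob, with no contact force. The tips show at about z 113 (side zoom 548,235 and 612,250). I'll lower 6 mm and grip.

Request:
carry_out(
  steps=[0,0,0.3,0,0,0,-0.2,0,0,0.3,0,0,0,-0.2,0,0,0,0,0,0,-0.4,0,0,0,0,0,0,-0.6,0,0,0,0,0,0,-0.8,0,0,0,0,0,0,-1,0,0,0,0,0,0,-1,0,0,0,0,0,0,-1],
  grip_force=30,
)

```text
time_s: 4.25
eef_pos: [588.0, 233.0, 87.0]
ee_rot: [-0.0, -0.104, 0.995, 0.0]
force: [-0.1, 1.0, -1.8]
grip_width: 0.18
```

```bash
python3 look.py l3
```

```text
t 4.35 box-frame TCP [ 1.4 11.7 87. ] grip 0.175 F [-0.1  0.5 -2.1]
[[-1. -0. -0.]
 [-0.  1.  0.]
 [ 0.  0. -1.]]
```

View pics/l3.png

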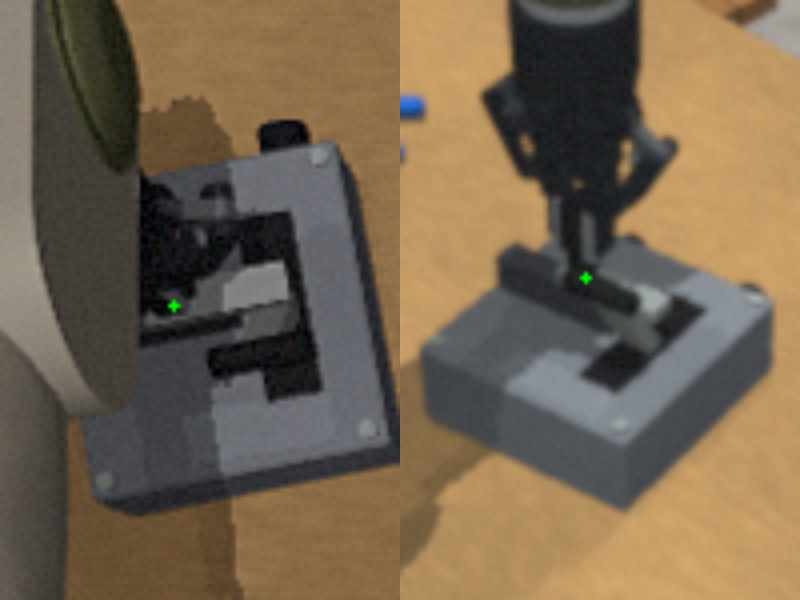

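The fingers stopped on the knob at 0.18 of 85 mm, about 15 mm. Now I'll draw it back along +y.

Request:
carry_out(
  steps=[0,0.3,0,0,0,0,-1,0,0.6,0,0,0,0,-1,0,0.6,0,0,0,0,-1,0,0.6,0,0,0,0,-1,0,0.6,0,0,0,0,-1,0,0.6,0,0,0,0,-1,0,0.6,0,0,0,0,-1,0,0.4,0,0,0,0,-1,0,0,0,0,0,0,-1,0,0,0,0,0,0,-1],
)

```text
time_s: 5.18
eef_pos: [579.0, 274.9, 87.0]
ee_rot: [-0.0, -0.105, 0.995, -0.0]
force: [-1.2, -4.6, -2.9]
grip_width: 0.172
```

```bash
python3 look.py l4
```

```text
t 5.2833 box-frame TCP [ 1.4 54.6 87. ] grip 0.175 F [-1.6 -5.1 -1.2]
[[-1.    -0.    -0.001]
 [-0.     1.    -0.001]
 [ 0.001 -0.001 -1.   ]]
```

View pics/l4.png

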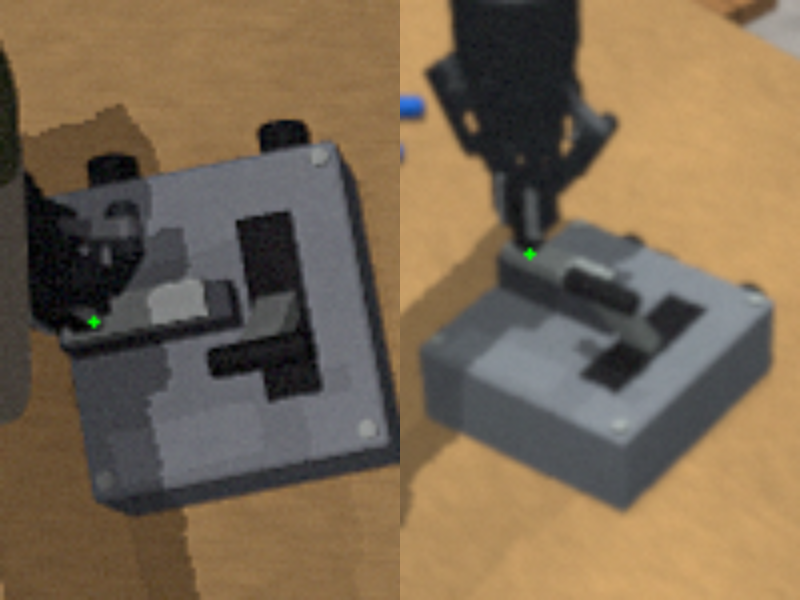

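The lock bar's end has moved clear of the lever slot and the knob is at the rail's end. The TCP moved 43 mm with about 5 N. Now release, lift, shut the fingers and go to the lever's -x side.

Request:
carry_out(
  steps=[0,0,0,0,0,0,-0.3,0,0,0,0,0,0,-0.3,0,0,0,0,0,0,-0.3,0,0,-1,0,0,0,-0.3,0,0,-2,0,0,0,-0.3,0,0,-2.5,0,0,0,-0.3,0,0,-2,0,0,0,-0.3,2,-2.2,0,0,0,0,-1,2,-2.2,0,0,0,0,-1,2,-2.2,0,0,0,0,-1,1.9,-2.4,0,0,0,0,-1,0,0,0,0,0,0,-1,0,0,1.5,0,0,0,-1,0,0,1.5,0,0,0,-1,0,0,1.5,0,0,0,-1,0,0,0.8,0,0,0,-1,0,0,0,0,0,0,-1,0,0,0,0,0,0,-1],
)

```text
time_s: 6.78
eef_pos: [521.0, 170.8, 109.8]
ee_rot: [0.0, -0.105, 0.995, 0.0]
force: [-0.4, -0.4, 0.2]
grip_width: 0.001
```

```bash
python3 look.py l5
```

```text
t 6.8833 box-frame TCP [-76.8 -35.3 110.2] grip 0.005 F [-0.4 -0.3  0.1]
[[-1.    -0.001  0.002]
 [-0.001  1.    -0.   ]
 [-0.002 -0.    -1.   ]]
```

View pics/l5.png

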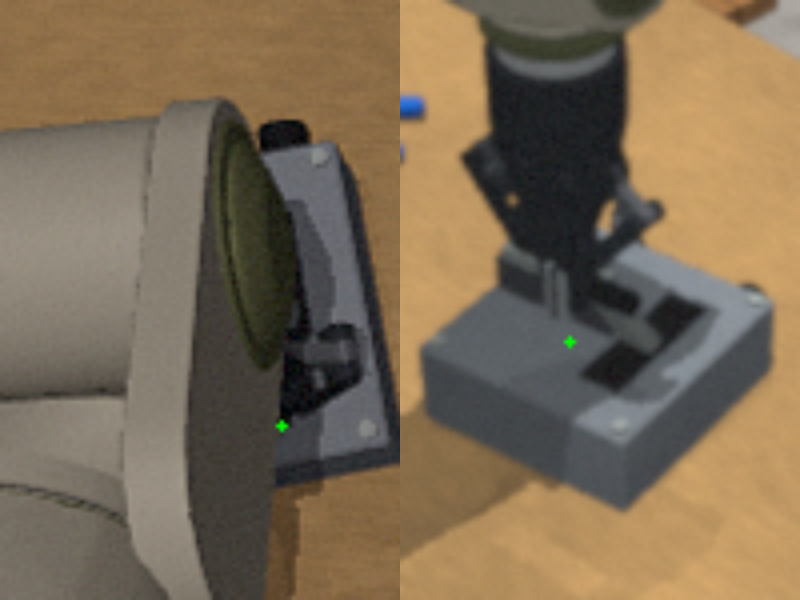

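The shut tips show at side zoom (556,312), about 20 mm above the reported TCP again, which puts them near z 130. I'll lower 17 mm so they sit below the crossbar's axis, then push +x part of the way.

Request:
carry_out(
  steps=[0,0,0.6,0,0,0,-1,0,0,0.6,0,0,0,-1,0,0,0.5,0,0,0,-1,-0.8,0,0,0,0,0,-1,-0.8,0,0,0,0,0,-1,-0.8,0,0,0,0,0,-1,-0.8,0,0,0,0,0,-1,-0.8,0,0,0,0,0,-1,0,0,0,0,0,0,-1],
)

```text
time_s: 7.63
eef_pos: [560.4, 179.0, 91.6]
ee_rot: [-0.0, -0.104, 0.995, 0.0]
force: [-0.9, -0.2, -0.1]
grip_width: -0.0
```

```bash
python3 look.py l6
```

```text
t 7.7333 box-frame TCP [-37.7 -35.4  91.6] grip -0.0 F [-1.4  0.2  0.4]
[[-1.    -0.    -0.001]
 [-0.     1.     0.   ]
 [ 0.001  0.    -1.   ]]
```

View pics/l6.png

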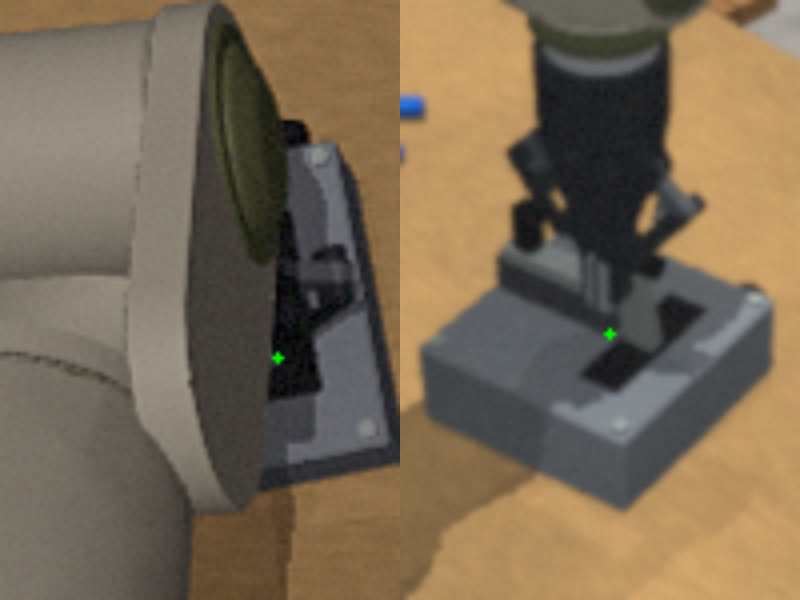

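The lever is moving and now stands near upright (stem at side zoom 640,310), and the forces are small. I'll keep pushing.

Request:
carry_out(
  steps=[-0.7,0,0,0,0,0,-1,-0.7,0,0,0,0,0,-1,-0.7,0,0,0,0,0,-1,-0.7,0,0,0,0,0,-1,-0.7,0,0,0,0,0,-1,-0.7,0,0,0,0,0,-1,-0.5,0,0,0,0,0,-1,0,0,0,0,0,0,-1,0,0,0,0,0,0,-1],
)

```text
time_s: 8.48
eef_pos: [606.2, 188.7, 92.0]
ee_rot: [0.0, -0.104, 0.995, 0.0]
force: [0.7, -0.3, -0.7]
grip_width: -0.002
```

```bash
python3 look.py l7
```

```text
t 8.5833 box-frame TCP [  9.7 -35.4  92.2] grip 0.001 F [ 0.3 -0.3 -0.2]
[[-1.    -0.     0.001]
 [-0.     1.    -0.   ]
 [-0.001 -0.    -1.   ]]
```

View pics/l7.png

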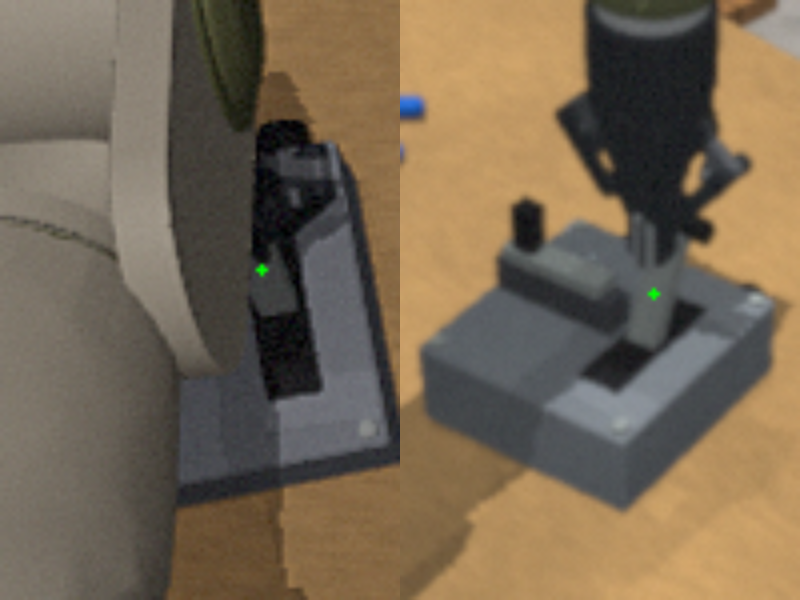

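Request:
carry_out(
  steps=[-0.4,0,0,0,0,0,-1,-0.4,0,0,0,0,0,-1,0,0,0,0,0,0,-1],
)

```text
time_s: 8.83
eef_pos: [614.1, 190.4, 92.1]
ee_rot: [0.0, -0.104, 0.995, 0.0]
force: [0.1, -0.8, 0.1]
grip_width: 0.002
```

Request:
carry_out(
  steps=[-0.3,0,0,0,0,0,-1,-0.3,0,0,0,0,0,-1,0,0,0,0,0,0,-1],
)

```text
time_s: 9.08
eef_pos: [618.3, 191.4, 91.9]
ee_rot: [-0.002, -0.105, 0.995, -0.0]
force: [-8.4, -2.5, 4.1]
grip_width: -0.001
```

Request:
carry_out(
  steps=[-0.2,0,0,0,0,0,-1,0,0,0,0,0,0,-1],
)

```text
time_s: 9.25
eef_pos: [618.5, 191.4, 91.7]
ee_rot: [-0.005, -0.105, 0.994, -0.001]
force: [-18.1, -4.7, 8.2]
grip_width: 0.002
```

```bash
python3 look.py l8
```

```text
t 9.35 box-frame TCP [ 22.7 -35.3  91.8] grip 0.002 F [-17.   -5.1   7.8]
[[-1.    -0.001 -0.009]
 [-0.001  1.    -0.   ]
 [ 0.009 -0.    -1.   ]]
```

View pics/l8.png

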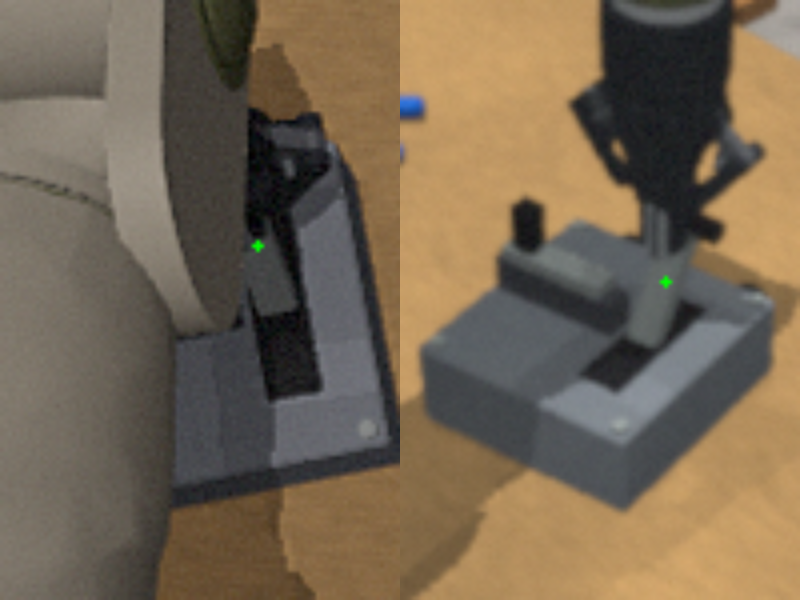

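The push force jumped to 17 N with no further travel, so the lever is at its stop, close to where it was predicted. I'll back away, lift, swing clear and check.

Request:
carry_out(
  steps=[0.5,0,0,0,0,0,-1,1.0,0,0,0,0,0,-1,1.5,0,0,0,0,0,-1,0,0,-2,0,0,0,-1,0,0,-3,0,0,0,-1,0,0,-3,0,0,0,-1,0,0,-3,0,0,0,-1,3,1,0,0,0,0,-1,3,2,0,0,0,0,-1,2,3,0,0,0,0,-1,1,3,0,0,0,0,-1,0,3,0,0,0,0,-1,0,3,0,0,0,0,-1,0,3,0,0,0,0,-1,0,3,0,0,0,0,-1,0,3,0,0,0,0,-1,0,3,0,0,0,0,-1,0,0,0,0,0,0,-1,0,0,0,0,0,0,-1],
)

```text
time_s: 10.93
eef_pos: [447.6, 432.3, 201.8]
ee_rot: [0.0, -0.106, 0.994, 0.0]
force: [0.1, 0.4, -0.3]
grip_width: -0.002
```

```bash
python3 look.py l9; python3 -c "
from h import *
for th in(.9,1.02,1.1,1.2):
  for y in(-60,-10):
    a=th-.6;W=B.apply([80*np.sin(a),y,60+80*np.cos(a)])+c0
    print(th,y,'top',((np.array(proj('top',W))-[150,50])*4).round(0),'side',((np.array(proj('side',W))-[250,50])*4+[400,0]).round(0))
for b in (30,40,45):
  W=B.apply([2,10+b,126])+c0;print(b,((np.array(proj('top',W))-[150,50])*4).round(0),((np.array(proj('side',W))-[250,50])*4+[400,0]).round(0))
"
```

```text
t 11.0333 box-frame TCP [-94.2 234.  202.1] grip -0.0 F [ 0.6 -0.3  0.6]
[[-1.  0.  0.]
 [ 0.  1. -0.]
 [-0. -0. -1.]]
0.9 -60 top [280. 203.] side [699. 235.]
0.9 -10 top [178. 223.] side [631. 206.]
1.02 -60 top [279. 188.] side [707. 232.]
1.02 -10 top [177. 208.] side [640. 204.]
1.1 -60 top [278. 179.] side [712. 231.]
1.1 -10 top [177. 198.] side [645. 203.]
1.2 -60 top [278. 168.] side [719. 231.]
1.2 -10 top [177. 188.] side [652. 204.]
30 [ 91. 292.] [545. 210.]
40 [ 71. 296.] [532. 204.]
45 [ 61. 298.] [526. 202.]
```

View pics/l9.png

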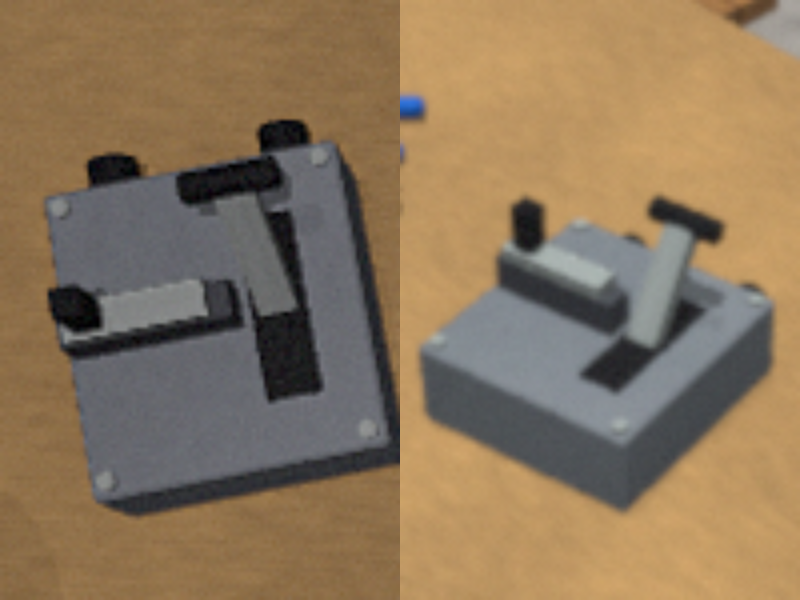

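The crossbar ends in the top zoom, (180,188) and (278,171), match the 1.2 rad prediction. The knob top matches 42–45 mm. The arm is clear.

```bash
python3 -c "
from rig import finish_job
print(finish_job())"
```

```text
the job is handed in; nothing more can be done
None
```

The T-handled isolator is on and its lock bar is still drawn back. I handed the job in at about 11 s of the 40 s allowed; `finish_job` gives no verdict.

**What I did:** I gripped the square knob and drew the lock bar back about 43 mm while the handle was still off. After releasing it, I pushed the crossbar over with closed fingers until the force rose to about 18 N at the end stop. Then I backed the arm well clear.

**Last checks:**
- **Handle:** in the top view the crossbar ends match the 1.2 rad prediction to within a few zoomed pixels. The side view agrees.
- **Lock bar:** the knob's position matches about 42–45 mm.
- **Contact:** the force reading was about zero with the arm away from everything.
- **Ball-handled switch:** the arm never went near it, but I took no final picture of it.

**One disagreement:** the fingertips looked about 20 mm higher in the images than the reported tool position implied. I never found out why, so I set the gripping and pushing heights from the pictures and force readings.

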